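Seat the flushing-rig valve, then open it one true stem turn

ROBOT

A 7-joint arm with a two-finger parallel gripper is mounted at the origin on the work surface. World frame = base frame: x ahead of the robot, y to its left, z up, the work surface at z = 0. Lengths are in mm, angles in rad, forces in N, time in s.
With the tool pointing down it reaches from about 425 to 975 mm from the base axis. Payload 16.7 kg.
Tool frame: the origin (TCP) lies midway between the tips of the shut fingers; the grasp point (between the pads) lies hold_point_z behind it (hold_point_z is the distance from the TCP to the grasp point, in mm); z points along the fingers, y is the direction in which the jaws open and shut (so a half turn about z gives the same grasp; the last joint's range is limited). The gripper opens to 85 mm and grips with 20 to 120 N. Pads are 22 mm wide; open, the fingers measure 114 mm over their backs; the gripper's body (76 mm by 85 mm) begins 54 mm behind the grasp point. The pads swing forward as they close: fully open they stand 13 mm farther back than shut.
Start: joints at [1.149, 0.426, 0.074, 1.606, -0.034, 1.111, -0.067], TCP at [181.184, -650.191, 231.302] pointing down, gripper open.
Joint ranges: [-2.85, 2.85], [-0.5, 2.14], [-1.23, 1.37], [0.21, 2.46], [-1.02, 4.16], [0.16, 2.05], [-2.73, 2.73]. Speed limits (rad/s): [1.89, 1.89, 2.39, 2.39, 3.01, 3.01, 3.01].

INTERFACE

Orientations are given as [roll, pitch, yaw] about the fixed x, y, z axes, in that order (R = Rz(yaw) Ry(pitch) Rx(roll)).
In Python, from plant import move_ptp, move_l, move_j, command_gripper, dwell, ik, read_camera, camera_info, PlanningError, finish_job, read_time_s, read_joint_pos, read_joint_velocities, read_joint_efforts, read_position, read_ee_rot, read_wrist_force, read_wrist_torque, read_grip_width, hold_point_z gives the robot as it stands. The module is installed in compiled form; this text tells all that it offers. Calls block until the motion is done:
- move_ptp(position, orientation): joint-space move of the TCP to a pose.
- move_l(position, vel=150, orientation=None): straight line of the TCP; orientation=None keeps the orientation; vel is the mean speed in mm/s.
- move_j(angles): joint-space move.
- command_gripper(opening, grip_force=None): finger opening in mm; grip_force is the grip in N (None keeps the last); returns when the fingers have stopped.
- dwell(seconds).
- ik(position, orientation): joint angles nearest the present ones, or None.
- read_camera(name): name is "scene" or "top" or "wrist"; returns the picture (420x560x3 uint8, red, green, blue); there is no depth.
- camera_info(name): a dict with "vertical_fov" (degrees; the focal length in pixels is half the picture's height over the tangent of half this angle, whatever the lens; pixels are square), "cx", "cy" (the principal point, pixels), "view" (4x4, takes a point from world to camera coordinates); the wrist camera has in their place "T_tool_cam" (4x4, takes a point from camera to tool coordinates, whose origin is the TCP and whose axes are the flange's). Camera axes: x right, y down, z forward; pixel columns grow to the right and rows downward; lengths in mm; the calibration is good to about 2 mm. A picture is of the moment at which its call begins: read the wrist's pose just before it. camera_info takes no time and is no camera call.
A pose or a line that the arm cannot do raises PlanningError and nothing moves.
- finish_job(): hands the job in, once; it reports no verdict.
Readings, each from a call of its own:
- read_time_s(): time.
- read_joint_pos(): joint angles.
- read_joint_velocities(): joint speeds.
- read_joint_efforts(): joint torques, N m.
- read_position(): TCP position.
- read_ee_rot(): TCP orientation.
- read_wrist_force(): force on the tool from outside, world axes, zero at the start.
- read_wrist_torque(): the same for the moment, N m.
- read_grip_width(): finger opening in mm.
Only numpy, scipy, OpenCV 4.12 (cv2) and the standard library are available. Lean on these libraries where they do the work, as an engineer would, in place of code of your own. Each camera call takes 0.05 s, during which the arm holds its last target. There are 200 camera calls.

TASK

Reset the stop valve on the flushing rig: turn its red handwheel clockwise by the revolving handle until the valve is gently seated (snug, without crushing its soft seat), then open it so that the stem itself has turned out one full turn from the seat. The wheel has free play when it changes direction, so take that up first and count only the turning that really moves the stem. Then let go, and leave the can, the jar and the wrench where they are.

Things in the scene. Friction and masses are not known exactly. Their poses are not given: they have to be found in the camera images.
- valve: brass stop valve on copper pipes, on a dark base plate 150 x 250 mm fixed to the bench. Origin: centre of the plate's underside, below the wheel's vertical axis; y along the pipe, z up. Pipes reach 80 mm high, the bonnet 122 mm. At the start it is 0.1 to 0.4 of a turn open.
- hub (a point): centre of the red handwheel, on its vertical axis, 140 mm above the bench; its x axis points at the handle and turns with the wheel. Rim 65 mm from the axis to its middle, bar 14 mm thick, three spokes, hub 48 mm across, 22 mm high. Seen from above, clockwise closes and counter-clockwise opens. The wheel stays where it is left.
- handle (a point): centre, half-way up, of the upright black revolving handle on the rim: cylinder 22 mm across, 60 mm long, 65 mm from the wheel's axis, 180 mm above the bench; the rim's top lies 33 mm below this point. It spins freely on its pin, so it can be pinched from above and carried round the axis without turning the gripper.
- nut (a point): stem nut under the hub, on the axis, 125 mm above the bench. The wheel drives it through a dog with play: after a change of direction the wheel first turns nearly free (under 1.5 N at the handle) for 0.08 to 0.35 of a turn, different each time; then the dog meets, and nut and stem turn with a steady drag at the handle: about 8 N in motion, 3 to 6 N when paused.
- seat (a point): the soft seat inside the valve, on the axis, 50 mm above the bench (not visible). Once the closing valve touches it, the pull at the handle grows above the steady drag by about 1 N per 1.5 mm of handle travel: 11 to 14 N at the handle is snug; above about 20 N the seat is crushed.
- stem_top (a point): top end of the steel stem, 12 mm across, on the axis above the hub: 172 mm above the bench when the valve just touches its seat, rising only 1.5 mm for each full turn of nut and wheel together in the opening direction, still while the wheel is in its play. Too little to measure part of a turn by: feel it at the handle.
- can: blue can, 58 mm across, 140 mm tall, loose on the bench; origin under its centre. Bystander.
- jar: amber jar with dark cap, 60 mm across, 80 mm tall, loose on the bench; origin under its centre. Bystander.
- wrench: steel wrench 170 mm long lying on the bench; origin at its underside, x along it. Bystander.

How it is judged:
By the outcome, as a careful person would: the job done as asked, in the order asked, and still so for the second after the job is handed in, with the robot touching nothing.
It also fails if it takes over 72 s, if anything falls off the work surface, if the arm or the gripper's body presses on something with over 40 N, if the wrist force passes 120 N, or if a joint passes its speed limit or range.

## Working session

There is one attempt and no reset: what is moved stays moved. The work goes in short steps, each a Python script; the robot and the scene stay as the last script left them, time stands still between calls to the robot, and variables do not carry over. Pictures are saved under pics/ and viewed, about 8 in all and at most 12, crops included, and the job is handed in when it is done.

```bash
mkdir -p pics; ls
python3 - <<'E'
from plant import *
import cv2,numpy as np
a=read_camera("scene");b=read_camera("top")
cv2.imwrite("pics/scene.png",a[:,:,::-1]);cv2.imwrite("pics/top.png",b[:,:,::-1])
for n in("scene","top","wrist"):print(n,camera_info(n))
print(hold_point_z if not callable(hold_point_z) else hold_point_z(),read_time_s(),read_ee_rot(),read_position(),read_wrist_force(),read_grip_width())
E
```

```text
pics
scene {'vertical_fov': 51.89028531149465, 'cx': 279.88501662301957, 'cy': 213.45416938523465, 'view': array([[-7.92891382e-01,  6.09276728e-01,  1.02530385e-02,
         4.38510283e+02],
       [ 3.91860036e-01,  5.22693963e-01, -7.57123988e-01,
        -1.66811811e+02],
       [-4.66657227e-01, -5.96299330e-01, -6.53190739e-01,
         1.34117330e+03],
       [ 0.00000000e+00,  0.00000000e+00,  0.00000000e+00,
         1.00000000e+00]])}
top {'vertical_fov': 51.722120473161056, 'cx': 276.9733496264855, 'cy': 212.5087860230057, 'view': array([[ 1.46931681e-03, -9.99998913e-01,  1.19749531e-04,
         6.55275085e+01],
       [-9.82358412e-01, -1.46579074e-03, -1.87002144e-01,
         6.30824416e+02],
       [ 1.87002116e-01,  1.57128436e-04, -9.82359498e-01,
         1.07484758e+03],
       [ 0.00000000e+00,  0.00000000e+00,  0.00000000e+00,
         1.00000000e+00]])}
wrist {'vertical_fov': 58.10682961752328, 'cx': 273.36361052815755, 'cy': 211.1046866756876, 'T_tool_cam': array([[ 3.76209318e-04, -9.48521631e-01, -3.16712130e-01,
         8.15626013e+01],
       [ 9.99999841e-01,  4.89973663e-04, -2.79564160e-04,
         1.64913519e-01],
       [ 4.20353255e-04, -3.16711974e-01,  9.48521665e-01,
        -1.42837894e+02],
       [ 0.00000000e+00,  0.00000000e+00,  0.00000000e+00,
         1.00000000e+00]])}
18.700000000000003 0.1 [-3.14043861e+00  5.77085165e-05  2.71710245e-01] [ 181.07181444 -649.88436603  230.65800942] [-0.55628294  0.19708223  0.34906289] 85.32684820287832
```

View pics/top.png

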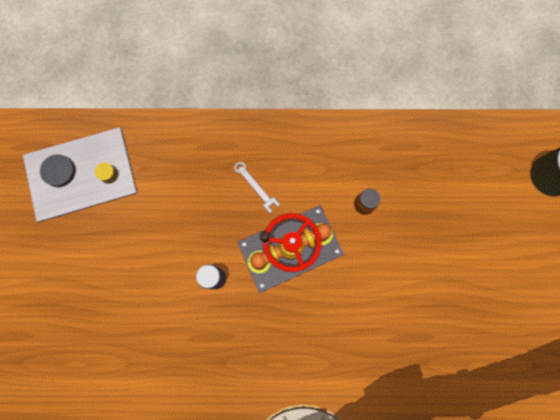

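View pics/scene.png

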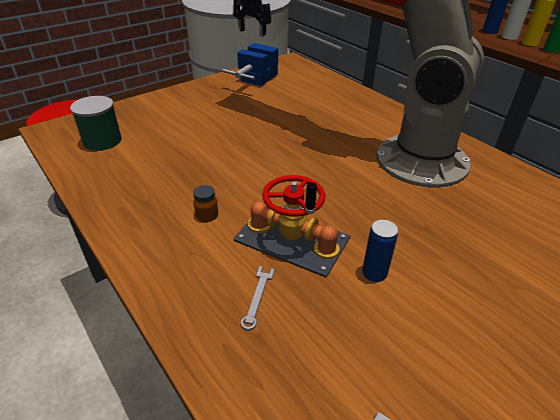

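The top view shows the handwheel hub near (291,242) and the black handle near (264,237). The can is at (208,276), the jar at (368,200), and the wrench runs from (240,168) to (270,205). The scene view agrees. Next I'll localise these from the pixels.

```bash
cat > h.py <<'E'
from plant import *
import numpy as np,cv2
def ray(name,px,z,T=None):
    c=camera_info(name);f=210/np.tan(np.radians(c["vertical_fov"]/2))
    d=np.array([(px[0]-c["cx"])/f,(px[1]-c["cy"])/f,1])
    M=np.linalg.inv(c["view"]) if T is None else T@c["T_tool_cam"]
    o=M[:3,3];d=M[:3,:3]@d
    return o+d*(z-o[2])/d[2]
def redmask(a):
    a=a.astype(int);return ((a[...,0]>110)&(a[...,1]<50)&(a[...,2]<50)).astype(np.uint8)
E
python3 - <<'E'
from h import *
for n,(x0,y0,x1,y1) in {"top":(250,200,340,290),"scene":(250,165,335,225)}.items():
    a=cv2.imread(f"pics/{n}.png")[:,:,::-1];m=redmask(a);k=np.zeros_like(m);k[y0:y1,x0:x1]=m[y0:y1,x0:x1]
    c=max(cv2.findContours(k,0,1)[0],key=cv2.contourArea)
    P=np.array([ray(n,p[0],140)[:2] for p in c])
    h=cv2.convexHull(P.astype(np.float32))[:,0]
    A=np.c_[2*h,np.ones(len(h))];s=np.linalg.lstsq(A,(h**2).sum(1),rcond=None)[0]
    print(n,"hub",s[:2],"R",np.sqrt(s[2]+s[:2]@s[:2]))
print("handle top",ray("top",(264,236.5),210),"scene",ray("scene",(311,184),210))
print("can",ray("top",(208,275),140),"jar",ray("top",(369,198),80))
cv2.imwrite("pics/tz.png",cv2.resize(cv2.imread("pics/top.png")[190:310,180:400],None,fx=3,fy=3,interpolation=2))
E
```

```text
top hub [543.68275701  31.02829656] R 69.30520263226695
scene hub [539.31347602  30.28751334] R 71.19654408949525
handle top [547.30217168  95.43175391 210.        ] scene [548.4241925  95.8575247 210.       ]
can [464.76118226 229.29886259 140.        ] jar [ 665.38508005 -171.53756499   80.        ]
```

View pics/tz.png

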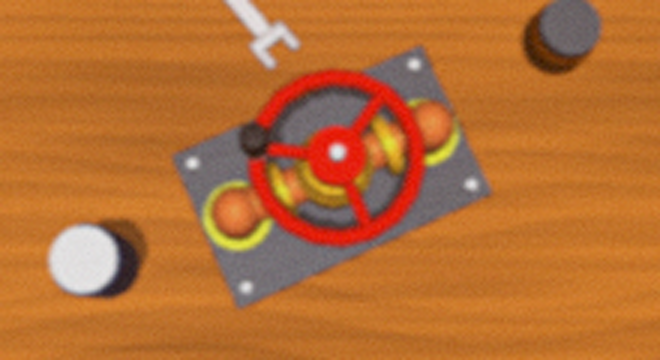

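The enlarged crop shows the handle at about (255,138), the hub at (337,152) and the can at (84,259), all well clear of the wheel. That puts the hub at roughly (542,31) and the handle at about 85°. I'll move above it and take a close look.

Run:
```python
from h import *
from scipy.spatial.transform import Rotation as R
O=[np.pi,0,0]
for yaw in (0,.4,-.4):
  print(yaw,[ None if (q:=ik([542+65*np.cos(t),31+65*np.sin(t),168],[np.pi,0,yaw])) is None else np.round(q,2).tolist() for t in np.arange(4)*np.pi/2])
move_ptp([560,31,300],O);dwell(.2)
p=read_position();r=read_ee_rot();a=read_camera("wrist")
T=np.eye(4);T[:3,:3]=R.from_euler("xyz",r).as_matrix();T[:3,3]=p
np.save("T.npy",T);cv2.imwrite("pics/w1.png",a[:,:,::-1]);print(p,r,read_time_s(),read_wrist_force())
m=redmask(a);c=max(cv2.findContours(m,0,1)[0],key=cv2.contourArea)
P=np.array([ray("wrist",q[0],140,T)[:2] for q in c]);h=cv2.convexHull(P.astype(np.float32))[:,0]
A=np.c_[2*h,np.ones(len(h))];s=np.linalg.lstsq(A,(h**2).sum(1),rcond=None)[0]
print("hub",s[:2],"R",np.sqrt(s[2]+s[:2]@s[:2]))
```

```text
0 [[0.23, 0.42, -0.49, 1.8, 0.23, 0.98, -1.93], [0.28, 0.37, -0.69, 1.92, 0.29, 0.96, -2.12], [0.35, 0.23, -0.62, 2.07, 0.17, 0.89, -1.93], [0.3, 0.31, -0.42, 1.94, 0.16, 0.92, -1.77]]
0.4 [[0.26, 0.43, -0.53, 1.8, 0.26, 0.98, -1.55], [0.31, 0.38, -0.74, 1.91, 0.31, 0.96, -1.74], [0.38, 0.24, -0.65, 2.07, 0.19, 0.89, -1.55], [0.33, 0.32, -0.46, 1.94, 0.18, 0.92, -1.39]]
-0.4 [[0.18, 0.41, -0.43, 1.8, 0.2, 0.97, -2.3], [0.2, 0.35, -0.59, 1.92, 0.24, 0.94, -2.48], [0.32, 0.23, -0.59, 2.07, 0.16, 0.89, -2.32], [0.25, 0.3, -0.36, 1.95, 0.13, 0.91, -2.15]]
[560.04122512  30.57467331 299.93706446] [ 3.14155750e+00  1.02431917e-04 -6.36089942e-04] 3.1083 [ 0.49471059  0.01219582 -0.4797366 ]
hub [282.8767254   13.35974285] R 283.1924690015302
```

View pics/w1.png

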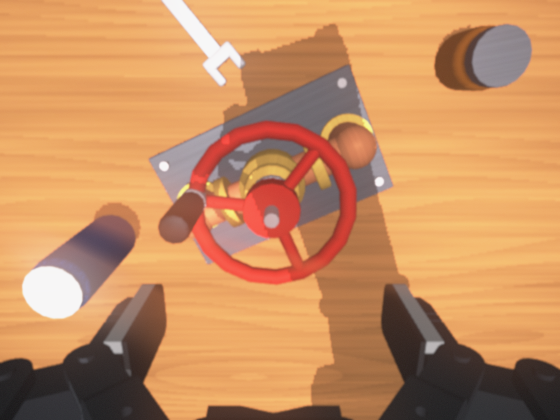

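In the wrist view the rim spans columns 189 to 356 and rows 121 to 284. The handle runs from about (197,200) at its base to (176,228) at its top. The red mask was too strict, so I'll redo the fit offline in HSV.

Run:
```python
from h import *
T=np.load("T.npy");a=cv2.imread("pics/w1.png");H=cv2.cvtColor(a,cv2.COLOR_BGR2HSV)
m=(((H[...,0]<4)|(H[...,0]>174))&(H[...,1]>170)&(H[...,2]>80)).astype(np.uint8);m[:110]=0;m[295:]=0;m[:,:186]=0;m[:,370:]=0
c=max(cv2.findContours(m,0,1)[0],key=cv2.contourArea)
P=np.array([ray("wrist",q[0],140,T)[:2] for q in c]);h=cv2.convexHull(P.astype(np.float32))[:,0]
for _ in range(4):
    A=np.c_[2*h,np.ones(len(h))];s=np.linalg.lstsq(A,(h**2).sum(1),rcond=None)[0];Rr=np.sqrt(s[2]+s[:2]@s[:2])
    e=np.hypot(*(h-s[:2]).T)-Rr;print("hub",s[:2],"R",Rr,len(h),abs(e).max());h=h[abs(e)<2]
print("handle top",ray("wrist",(176,227),210,T),"stem top",ray("wrist",(272,220),172.5,T))
```

```text
hub [547.45935614  30.35898753] R 67.61515564335295 54 19.952319343001868
hub [545.89734546  31.29958432] R 68.63786666208983 37 3.556228242086604
hub [544.99175002  31.52864989] R 69.34374133457803 36 1.8455486775635421
hub [544.99175002  31.52864989] R 69.34374133457803 36 1.8455486775635421
handle top [552.85108634  94.62641397 210.        ] stem top [544.2249218  31.5627306 172.5      ]
```

Run:
```python
from h import *
O=[np.pi,0,0]
def st(s): print(s,np.round(read_position(),2),np.round(read_wrist_force(),2),round(read_grip_width(),2),read_time_s())
command_gripper(50,40)
move_ptp([551.5,95.5,260],O);st("above")
move_l([551.5,95.5,166],100);st("down")
command_gripper(22,40);st("closed");dwell(.2);st("set")
a=read_camera("wrist");cv2.imwrite("pics/w2.png",a[:,:,::-1])
```

```text
above [551.03  96.57 259.49] [ 0.82 -0.7   0.97] 49.89 3.9583
down [551.87  95.65 166.61] [-0.88  0.13 -0.12] 50.05 5.05
closed [551.95  96.66 166.74] [-0.27  4.48  2.84] 22.33 5.4417
set [551.96  96.63 166.72] [-0.06  5.25  2.9 ] 22.17 5.6417
```

View pics/w2.png

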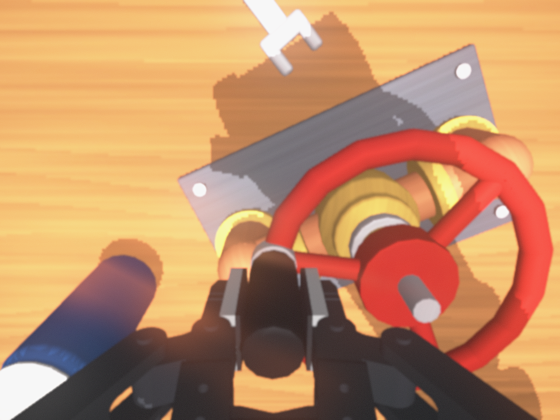

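The handle is held squarely between the pads, with the hub, stem and rim all clear. The arm yields about 5 N/mm. I'll start closing clockwise, feeling the tangential force at each step.

```bash
cat >> h.py <<'E'
C=np.array([544.3,32.0]);R0=65.;Z=166.
def goto(th,vel=40):
    move_l([C[0]+R0*np.cos(th),C[1]+R0*np.sin(th),Z],vel)
def feel(sgn):   # sgn +1 ccw, -1 cw ; returns angle(deg), resisting pull, radial force (mean of reads)
    p=np.mean([read_position() for _ in range(4)],0)[:2]-C;f=np.mean([read_wrist_force() for _ in range(4)],0)
    th=np.arctan2(p[1],p[0]);t=sgn*np.array([-np.sin(th),np.cos(th)])
    return np.degrees(th),-f[:2]@t,f[0]*np.cos(th)+f[1]*np.sin(th),np.hypot(*p),f[2]
E
python3 - <<'E'
from h import *
th=np.radians(84);eng=[];th0=th
while th0-th<2*np.pi*.8 and read_time_s()<30:
    th-=np.radians(4 if eng else 8);goto(th)
    a=feel(-1);dwell(.12);b=feel(-1)
    print("cmd%.0f ang%.1f F%.1f->%.1f ang%.1f rad%.1f R%.1f fz%.1f t%.1f"%(np.degrees(th),a[0],a[1],b[1],b[0],b[2],b[3],b[4],read_time_s()))
    if a[1]>2.5: eng.append(a[1])
    if a[1]>11 or (len(eng)>4 and a[1]>np.median(eng[1:])+1.8) or abs(b[2])>25:break
E
```

```text
cmd76 ang75.8 F0.4->0.0 ang76.1 rad3.0 R65.2 fz3.1 t6.2
cmd68 ang68.4 F5.3->4.6 ang68.4 rad13.4 R67.3 fz5.6 t6.7
cmd64 ang64.0 F0.1->-0.5 ang63.9 rad0.4 R64.6 fz-0.3 t7.0
cmd60 ang59.7 F0.0->0.9 ang60.0 rad-0.2 R64.7 fz-0.3 t7.4
cmd56 ang55.7 F0.2->0.3 ang56.0 rad-0.6 R65.0 fz-0.0 t7.8
cmd52 ang51.7 F0.1->0.1 ang52.0 rad-1.2 R65.0 fz-0.7 t8.2
cmd48 ang47.7 F-0.0->0.6 ang48.0 rad0.2 R65.0 fz-0.2 t8.6
cmd44 ang43.7 F-0.0->-0.5 ang44.0 rad0.5 R65.0 fz-0.1 t9.0
cmd40 ang39.7 F-0.3->0.6 ang40.0 rad0.2 R65.0 fz-0.5 t9.3
cmd36 ang35.7 F-0.0->-0.0 ang36.0 rad0.0 R65.0 fz0.0 t9.7
cmd32 ang31.7 F-0.5->0.2 ang32.0 rad-0.2 R65.0 fz0.1 t10.1
cmd28 ang27.7 F-0.8->0.2 ang28.0 rad-0.2 R65.0 fz-0.4 t10.5
cmd24 ang23.7 F0.1->0.0 ang24.1 rad-0.2 R65.0 fz0.2 t10.9
cmd20 ang19.7 F0.4->-0.5 ang20.0 rad-0.4 R65.0 fz0.5 t11.3
cmd16 ang15.7 F0.4->-0.8 ang16.0 rad-0.1 R65.0 fz-0.5 t11.7
cmd12 ang11.6 F-0.5->0.5 ang12.0 rad1.0 R65.0 fz0.6 t12.0
cmd8 ang7.6 F-0.5->0.3 ang8.0 rad0.3 R65.0 fz-0.3 t12.4
cmd4 ang3.6 F1.2->0.3 ang4.0 rad0.5 R65.0 fz-0.2 t12.8
cmd0 ang-0.4 F-0.2->1.0 ang-0.0 rad-0.4 R65.0 fz0.5 t13.2
[... 2088 characters left out ...]
 F-0.2->-0.1 ang-136.0 rad-0.0 R65.0 fz-1.4 t26.2
cmd-140 ang-140.2 F0.2->-0.4 ang-140.0 rad-0.6 R65.0 fz0.4 t26.6
cmd-144 ang-144.2 F-0.2->-0.0 ang-144.0 rad0.0 R65.0 fz-0.1 t27.0
cmd-148 ang-148.2 F0.8->0.2 ang-148.0 rad0.4 R65.0 fz-0.4 t27.4
cmd-152 ang-152.2 F0.1->-0.2 ang-152.0 rad-0.2 R65.0 fz0.2 t27.8
cmd-156 ang-156.3 F-0.6->1.2 ang-156.0 rad0.4 R65.0 fz0.0 t28.1
cmd-160 ang-160.3 F-0.4->-0.0 ang-160.0 rad0.2 R65.0 fz-0.3 t28.5
cmd-164 ang-164.3 F0.5->0.6 ang-164.0 rad-0.3 R65.0 fz0.3 t28.9
cmd-168 ang-168.3 F-0.3->-0.2 ang-168.0 rad0.7 R65.0 fz-0.3 t29.3
cmd-172 ang-172.3 F-0.1->0.3 ang-172.0 rad-0.9 R65.0 fz0.2 t29.7
cmd-176 ang-176.3 F0.0->-0.2 ang-176.0 rad-0.3 R65.0 fz-0.7 t30.1
```

The fingers slipped off the handle near 66°, and the rest of that sweep turned nothing. My script should have stopped on it. The clock is at 30 s, so there's enough left. I'll lift, look again, and regrip harder with a slip check.

Run:
```python
from h import *
from scipy.spatial.transform import Rotation as R
print(read_grip_width())
move_l([500,31,235],250);command_gripper(50,110)
move_ptp([560,31,300],[np.pi,0,0]);dwell(.1)
p=read_position();r=read_ee_rot();a=read_camera("wrist")
T=np.eye(4);T[:3,:3]=R.from_euler("xyz",r).as_matrix();T[:3,3]=p
np.save("T.npy",T);cv2.imwrite("pics/w3.png",a[:,:,::-1]);print(p,read_time_s())
cv2.imwrite("pics/w3z.png",cv2.resize(a[100:300,130:390,::-1],None,fx=3,fy=3,interpolation=2))
```

```text
22.488257137650223
[559.11363088  30.94784144 299.0486205 ] 31.4667
```

View pics/w3z.png

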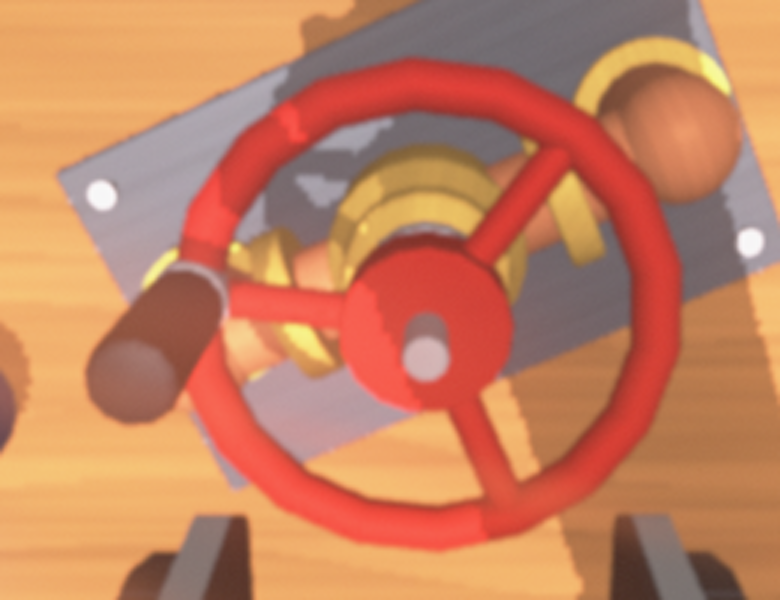

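Handle cap at crop (133,380), which is picture (174,227), and the stem top at (272,219). The wheel hasn't turned. The cause was my gripper command: I asked for a 22 mm opening, the handle's own width, so there was no squeeze. I'll regrip with target 0 at 80 N.

```bash
sed -i 's/^C=.*/C=np.array([544.7,31.8]);R0=65.;Z=166./' h.py
cat > close.py <<'E'
from h import *
import sys
h0=[552.6,96.3]
def st(s): print(s,np.round(read_position(),2),np.round(read_wrist_force(),2),round(read_grip_width(),2),read_time_s())
move_ptp([*h0,235],[np.pi,0,0]);move_l([*h0,Z],120);command_gripper(0,80);st("grip")
p=read_position();th=np.arctan2(p[1]-C[1],p[0]-C[0]);th0=th;eng=[];n=0
print("start",np.degrees(th))
while th0-th<2*np.pi*.8 and read_time_s()<50:
    th-=np.radians(4 if eng else 7);goto(th,45 if eng else 70)
    a=feel(-1);w=read_grip_width()
    print("cmd%.0f ang%.1f F%.1f rad%.1f R%.1f fz%.1f w%.1f t%.1f"%(np.degrees(th),*a,w,read_time_s()))
    if a[1]>2.2: eng.append(a[1])
    n=n+1 if not eng else 0
    if w<20.5 or n>19 or a[1]>10.5 or (len(eng)>4 and a[1]>np.median(eng[1:])+1.8) or abs(a[2])>30:break
E
python3 close.py
```

```text
grip [553.18  96.98 166.84] [1.53 4.24 6.62] 20.29 33.025
start 82.588050045979
cmd76 ang75.2 F-0.9 rad3.7 R65.9 fz6.9 w20.5 t33.3
cmd69 ang68.7 F2.8 rad3.0 R65.9 fz8.2 w20.3 t33.6
```

The grip holds: the pads squeeze to 20.3 mm, which tripped my slip threshold too early. The wheel is turning, so I'll continue.

```bash
sed -i 's/^C=.*/C=np.array([544.9,32.5]);R0=65.;Z=166./' h.py
python3 - <<'E'
from h import *
p=read_position();th=np.radians(68.6);th0=th;eng=[];n=0
while th0-th<2*np.pi*.8 and read_time_s()<50:
    th-=np.radians(4 if eng else 6);goto(th,45 if eng else 70)
    a=feel(-1);w=read_grip_width()
    print("cmd%.0f ang%.1f F%.1f rad%.1f R%.1f fz%.1f w%.1f t%.1f"%(np.degrees(th),*a,w,read_time_s()))
    if a[1]>2.2: eng.append(a[1])
    n=n+1 if not eng else 0
    if w<18 or n>19 or a[1]>10.5 or (len(eng)>4 and a[1]>np.median(eng[1:])+1.8) or abs(a[2])>30:break
E
```

```text
cmd63 ang62.8 F4.1 rad-0.1 R65.4 fz8.4 w20.4 t33.8
cmd59 ang59.0 F4.9 rad0.2 R65.4 fz7.7 w20.1 t34.1
cmd55 ang55.1 F4.5 rad0.9 R65.4 fz7.3 w20.4 t34.3
cmd51 ang51.1 F4.6 rad1.7 R65.4 fz6.8 w20.2 t34.6
cmd47 ang47.1 F5.3 rad0.6 R65.5 fz7.4 w20.7 t34.8
cmd43 ang43.2 F4.4 rad0.8 R65.5 fz6.7 w20.3 t35.1
cmd39 ang39.2 F4.5 rad1.8 R65.5 fz6.2 w20.2 t35.3
cmd35 ang35.2 F5.0 rad0.7 R65.5 fz6.5 w19.9 t35.6
cmd31 ang31.2 F5.4 rad1.5 R65.5 fz6.4 w20.5 t35.8
cmd27 ang27.3 F5.2 rad1.4 R65.5 fz6.2 w20.1 t36.1
cmd23 ang23.5 F6.0 rad1.3 R65.5 fz5.8 w20.2 t36.3
cmd19 ang21.9 F16.9 rad0.4 R65.6 fz5.4 w20.1 t36.6
```

Run:
```python
from h import *
def st(s): print(s,np.round(read_position(),2),np.round(read_wrist_force(),2),np.round(read_wrist_torque(),2),round(read_grip_width(),2),read_time_s(),"ang%.2f F%.1f rad%.1f R%.1f fz%.1f"%feel(-1))
st("now");dwell(.1);st("+.1")
a=read_camera("wrist");cv2.imwrite("pics/w4.png",a[:,:,::-1]);st("cam")
```

```text
now [605.71  56.99 166.47] [-5.94 15.81  5.36] [ 3.76  1.56 -0.02] 20.14 36.5583 ang21.93 F16.9 rad0.4 R65.6 fz5.4
+.1 [605.72  56.99 166.47] [-6.07 16.72  6.71] [ 3.83  1.58 -0.  ] 20.47 36.6583 ang21.93 F17.8 rad0.6 R65.6 fz6.7
cam [605.69  56.98 166.49] [-6.47 18.14  6.13] [ 3.83  1.6  -0.05] 20.33 36.7083 ang21.93 F19.2 rad0.8 R65.5 fz6.1
```

View pics/w4.png

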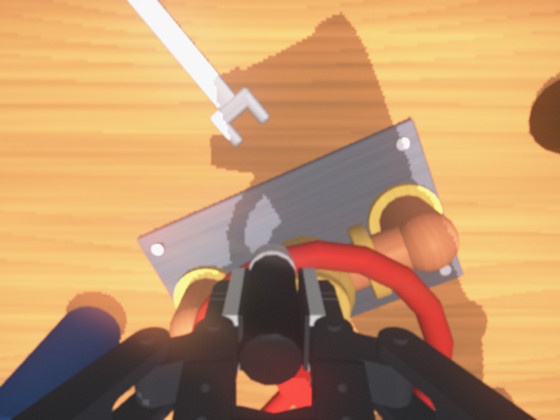

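The force acts at the handle: the moment arm matches and there is no twist, and nothing else is in contact. I'll ease the pull at once, then probe gently.

Run:
```python
from h import *
def st(s): print(s,"ang%.2f F%.1f rad%.1f R%.1f fz%.1f"%feel(-1),"%.2f"%read_time_s())
for c in (20.6,21.4,20.6,20.1):
    goto(np.radians(c),20);st(c)
    if c!=21.4: dwell(.1);st(c)
```

```text
20.6 ang22.76 F12.4 rad0.5 R65.5 fz6.2 36.98
20.6 ang22.73 F12.2 rad0.9 R65.5 fz5.0 37.08
21.4 ang23.03 F8.5 rad1.0 R65.5 fz6.3 37.33
20.6 ang22.67 F12.2 rad0.7 R65.5 fz6.3 37.58
20.6 ang22.68 F12.2 rad0.6 R65.5 fz5.7 37.67
20.1 ang22.51 F12.8 rad0.7 R65.6 fz6.5 37.92
20.1 ang22.51 F13.3 rad0.0 R65.5 fz6.3 38.02
```

The handle springs back by about 6 N/mm and the wheel doesn't creep forward, so this was an abrupt stop. That isn't the soft growth described for the seat. Before trusting it, I'll open a little past the play and close again in fine steps to see whether the stop repeats.

Run:
```python
from h import *
def st(s,a): print(s+" cmd%.1f ang%.1f F%.1f rad%.1f"%(np.degrees(th),a[0],a[1],a[2]),"w%.1f t%.1f"%(read_grip_width(),read_time_s()))
th=np.radians(23.5);e=None;goto(th,30)
for i in range(40):
    th+=np.radians(8 if e is None else 4);goto(th,80);a=feel(1);st("open",a)
    if e is None and a[1]>2.2: e=th
    if e is not None and th-e>np.radians(11) or a[1]>18 or read_time_s()>45:break
e=None
for i in range(70):
    d=6 if e is None else 2 if a[1]<7.2 else .8
    th-=np.radians(d);goto(th,70 if e is None else 35);a=feel(-1);st("close",a)
    if e is None and a[1]>2: e=th
    if a[1]>10.5 or read_time_s()>51:break
```

```text
open cmd31.5 ang31.7 F0.1 rad1.5 w20.0 t38.6
open cmd39.5 ang39.5 F-0.7 rad2.1 w20.1 t38.8
open cmd47.5 ang47.5 F-0.6 rad1.0 w20.5 t39.1
open cmd55.5 ang55.4 F-0.6 rad1.3 w20.3 t39.4
open cmd63.5 ang63.4 F0.3 rad2.4 w20.7 t39.6
open cmd71.5 ang71.4 F0.0 rad1.1 w20.8 t39.9
open cmd79.5 ang79.3 F-0.7 rad2.5 w20.2 t40.2
open cmd87.5 ang87.4 F-0.6 rad2.8 w20.4 t40.4
open cmd95.5 ang95.3 F-0.7 rad3.0 w20.3 t40.7
open cmd103.5 ang103.4 F0.3 rad3.2 w20.4 t41.0
open cmd111.5 ang111.4 F-0.2 rad3.7 w21.1 t41.2
open cmd119.5 ang119.5 F-0.4 rad3.7 w19.9 t41.5
open cmd127.5 ang127.5 F-0.7 rad4.4 w19.9 t41.8
open cmd135.5 ang135.6 F-1.5 rad4.9 w20.6 t42.0
open cmd143.5 ang143.1 F3.3 rad4.2 w20.3 t42.3
open cmd147.5 ang146.7 F5.1 rad4.3 w20.1 t42.5
open cmd151.5 ang150.7 F4.7 rad3.5 w20.3 t42.8
open cmd155.5 ang154.7 F5.0 rad3.9 w20.4 t43.0
close cmd149.5 ang149.0 F-1.1 rad4.8 w20.4 t43.3
close cmd143.5 ang143.0 F-0.4 rad4.9 w20.2 t43.5
close cmd137.5 ang136.9 F-0.9 rad3.2 w20.3 t43.8
close cmd131.5 ang130.9 F-1.7 rad3.5 w20.5 t44.0
close cmd125.5 ang124.8 F-0.0 rad3.9 w20.0 t44.3
close cmd119.5 an
[... 269 characters left out ...]
.8
close cmd83.5 ang82.8 F-0.5 rad2.3 w20.2 t46.0
close cmd77.5 ang76.7 F-0.4 rad2.9 w20.2 t46.3
close cmd71.5 ang70.7 F-0.3 rad2.2 w20.3 t46.5
close cmd65.5 ang64.7 F-0.5 rad1.5 w20.1 t46.8
close cmd59.5 ang58.7 F-0.0 rad2.5 w20.2 t47.0
close cmd53.5 ang52.7 F0.5 rad1.9 w20.3 t47.3
close cmd47.5 ang46.7 F-0.3 rad2.4 w20.2 t47.5
close cmd41.5 ang40.7 F-1.0 rad0.7 w20.3 t47.8
close cmd35.5 ang35.4 F0.7 rad2.3 w20.3 t48.0
close cmd29.5 ang29.7 F4.3 rad0.9 w20.1 t48.3
close cmd27.5 ang28.1 F5.2 rad1.2 w20.4 t48.5
close cmd25.5 ang26.3 F5.7 rad0.7 w20.4 t48.8
close cmd23.5 ang24.3 F6.2 rad0.7 w20.3 t49.0
close cmd21.5 ang23.0 F9.0 rad0.5 w20.5 t49.3
close cmd20.7 ang22.7 F12.5 rad0.1 w20.3 t49.5
```

The stop repeats at the same stem position (about 23.5°). The pull rises steadily through 4.3, 5.2, 5.7, 6.2 and 9.0 to 12.5 N, so this is the seat, now snug. Next I'll open: take up the play, then one full turn of the stem, and release.

Run:
```python
from h import *
def F():
    a=feel(1);ang=np.degrees(th)+(a[0]-np.degrees(th)+180)%360-180;w=read_grip_width()
    print("cmd%.1f ang%.1f F%.1f rad%.1f w%.1f t%.1f"%(np.degrees(th),ang,a[1],a[2],w,read_time_s()));return ang,a[1],w
th=np.radians(23.5);e=None
while e is None and th<np.radians(170):
    th+=np.radians(7);goto(th,90);ang,f,w=F()
    if f>2.2: e=ang-(f/6/65*57.3 if f<4.2 else 3.5)
print("engaged",e);tgt=e+361
k=int(np.ceil((tgt-np.degrees(th))/15));lag=.8
for c in np.linspace(np.degrees(th),tgt+lag,k+1)[1:]:
    th=np.radians(c);goto(th,110);ang,f,w=F()
    if w<18 or f>16: print("ABORT");break
if ang<tgt-.4: th+=np.radians(tgt-ang);goto(th,30);F()
print("out deg",F()[0]-e)
command_gripper(46);p=read_position();move_l([p[0],p[1],290],200)
print(read_time_s(),read_wrist_force(),read_position())
cv2.imwrite("pics/w5.png",read_camera("top")[:,:,::-1])
```

```text
cmd30.5 ang30.7 F-0.4 rad1.9 w20.1 t49.8
cmd37.5 ang37.5 F0.6 rad2.2 w20.2 t50.1
cmd44.5 ang44.5 F-0.7 rad1.5 w20.1 t50.3
cmd51.5 ang51.4 F-1.2 rad2.2 w20.8 t50.6
cmd58.5 ang58.4 F-1.3 rad1.7 w20.3 t50.8
cmd65.5 ang65.4 F-0.2 rad1.9 w20.4 t51.1
cmd72.5 ang72.4 F-0.2 rad1.9 w20.0 t51.3
cmd79.5 ang79.4 F-0.9 rad2.1 w20.4 t51.6
cmd86.5 ang86.3 F-0.6 rad2.5 w20.5 t51.8
cmd93.5 ang93.3 F-1.0 rad2.0 w19.9 t52.1
cmd100.5 ang100.4 F-0.2 rad2.8 w20.2 t52.3
cmd107.5 ang107.4 F-0.7 rad3.2 w20.4 t52.6
cmd114.5 ang114.4 F-0.2 rad3.6 w20.2 t52.8
cmd121.5 ang121.5 F0.6 rad4.1 w20.3 t53.1
cmd128.5 ang128.5 F-0.6 rad4.7 w20.4 t53.3
cmd135.5 ang135.6 F-0.3 rad4.1 w20.3 t53.6
cmd142.5 ang142.0 F3.3 rad3.7 w20.1 t53.8
engaged 141.54051349063388
cmd156.9 ang156.7 F3.4 rad4.1 w20.4 t54.1
cmd171.4 ang171.4 F4.6 rad4.2 w20.4 t54.4
cmd185.8 ang185.9 F4.0 rad5.2 w20.3 t54.7
cmd200.2 ang200.5 F4.1 rad4.0 w20.2 t55.0
cmd214.7 ang215.0 F4.2 rad4.7 w20.1 t55.3
cmd229.1 ang229.5 F4.0 rad2.9 w20.4 t55.6
cmd243.5 ang243.9 F3.2 rad2.3 w20.2 t55.9
cmd258.0 ang258.2 F3.8 rad1.9 w20.1 t56.2
cmd272.4 ang272.5 F3.3 rad1.8 w20.5 t56.5
cmd286.8 ang286.9 F4.0 rad1.4 w20.3 t56.8
cmd301.3 ang301.1 F4.0 rad0.5 w20.3 t57.1
cmd315.7 ang315.4 F3.7 rad0.0 w20.4 t57.4
cmd330.1 ang329.7 F3.5 rad1.9 w20.4 t57.7
cmd344.6 ang344.0 F3.8 rad0.6 w20.4 t58.0
cmd359.0 ang358.4 F4.4 rad1.3 w20.1 t58.3
cmd373.4 ang372.7 F3.5 rad1.5 w20.5 t58.6
cmd387.9 ang387.2 F3.7 rad2.5 w20.3 t58.9
cmd402.3 ang401.6 F2.8 rad2.7 w20.3 t59.2
cmd416.7 ang416.1 F4.3 rad2.4 w20.3 t59.5
cmd431.2 ang430.5 F3.1 rad3.2 w20.5 t59.8
cmd445.6 ang444.9 F3.2 rad2.5 w20.5 t60.1
cmd460.0 ang459.4 F4.2 rad2.6 w20.3 t60.4
cmd474.5 ang473.9 F4.4 rad3.8 w20.3 t60.7
cmd488.9 ang488.5 F4.1 rad3.8 w20.2 t61.0
cmd503.3 ang503.0 F4.2 rad5.5 w19.9 t61.3
cmd503.3 ang503.0 F4.2 rad5.5 w19.9 t61.3
out deg 361.50050717321506
62.4583 [-0.49840208 -0.15457751  0.18477487] [492.02209151  70.77513979 288.99881115]
```

View pics/w5.png

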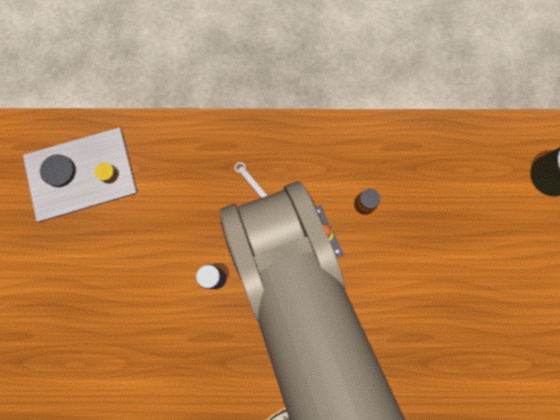

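The can (208,276), jar (369,200) and wrench (240,168) are where they started. The arm hides the wheel, but the gripper is open and lifted, and the wrist force reads about zero. I'll hand in now.

```bash
python3 -c "
from plant import *
print(read_time_s(),read_wrist_force(),read_grip_width());finish_job()"
```

```text
62.5083 [-0.78314048  0.03106269 -0.24663987] 46.30407294402219
the job is handed in; nothing more can be done
```

I seated the valve at about 12.5 N, opened it so the stem turned out one full turn, let go, and handed the job in at 62.5 s. There is some doubt about how gently it was seated.

- **Seating:** turning clockwise, the wheel stopped abruptly at about 23.5°, with 17 to 19 N at the handle. I eased off at once, backed out through the play plus about 12°, and closed again in fine steps. It stopped at the same place, and I left it at 12.5 N, within the 11 to 14 N snug range.
- **Opening:** the play ran out at about 118°, and the drag then stayed steady at about 4 N when paused. From there I turned the wheel another 361.5°, which is one stem turn to within a few degrees.
- **Final state:** the gripper was open and lifted clear, with the wrist force at about zero. The last top picture shows the can and jar in place. The arm hid half the wrench, but its visible end hadn't moved. The arm also hid the wheel, so its final angle comes from the arm's position readings only.

**What went wrong or disagreed:**
- **First grip slipped:** I commanded the handle's own width, so nothing was squeezed. That lost about 25 s, but the wheel didn't turn and nothing was disturbed.
- **Stiffer stop than described:** the pull rose much faster than 1 N per 1.5 mm. I took this stop to be the seat because it repeated at the same stem position.
- **Close to the crush limit:** the brief peak averaged 17 to 19 N, just under the roughly 20 N at which the seat is crushed. I only read forces between moves, so the true peak during motion was not seen.

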